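# Top up the spring-fed blank magazine

## Task

The spring-fed magazine of beech handle blanks is one blank short. Lift the pale beech blank out of its pocket in the wooden tray by the finger notches, set it level between the magazine's corner posts and press it straight down against the spring until both red catches snap shut over its ends, then let go so that it stays there. Leave the dark walnut and the reddish cherry blank in the tray, and do not disturb the tools lying round about.

Things in the scene. Friction and masses are not known exactly. Their poses are not given: they have to be found in the camera images.
- blank: the pale beech blank to load: a plain rectangular block 50 mm wide (its x), 100 mm long (its y), 22 mm thick, 50 to 110 g. Origin: centre of its underside, z up. It starts flat in one of the three tray pockets
- walnut: dark brown walnut blank of the same size, in another pocket; stays in the tray
- cherry: reddish cherry blank of the same size, in another pocket; stays in the tray
- tray: fixed pale wooden tray 303 x 129 x 28 mm, origin: centre of its underside. Three pockets at x = -89, 0, +89 mm, 53 x 103 mm (long along y), floor 6 mm above the bench; blanks lie flush with the top, 1.5 mm play. Mid-way along both long sides of each pocket is a finger notch 46 mm long (y), 36 mm wide (x), down to the floor; only there can a blank be gripped, across its 50 mm width
- magazine: fixed spring-fed magazine, grey base 104 x 166 x 12 mm, 143 mm high; origin: centre of its underside. Blanks lie in it lengthwise along its y. An orange follower plate on a coil spring carries two beech blanks, held down by the catches, top face 112 mm above the bench. At each y end a blue bracket (to y = +-80 mm, 140 mm high) carries a red catch
- mouth (a point): point on the magazine's axis at the catches' undersides, 112 mm above the bench (top of the held stack); axes as the magazine. Press the new blank until its top is 6 to 9 mm below this (at least 4, at most 15): the catches then snap in over it, and on release the spring lifts it until its top is at this height, its underside at 90 mm
- posts (a point): point on the magazine's axis 132 mm above the bench, where the straight part of the four steel corner posts ends; above it they flare outward up to 143 mm, 6 mm each way. The posts guide a blank with 2 mm play all round. The two long sides (facing the magazine's +x and -x) are open for 60 mm in the middle from base to top, so fingers that hold a blank across its width can go down between the posts
- follower (a joint): depth of the spring-loaded follower in m: 0 with two blanks held, about 0.022 with three, at most 0.038. The spring pushes up with 7.2 N at 0 and 80 N/m more; with the catches it takes about 8 to 15 N to press a blank in. A blank let go before the catches hold it is pushed back up
- catch_a (a joint): swing of the red sprung catch at the magazine's +y end, rad: 0 = shut, nose 5 mm over the blank's end; up to 0.4 while a blank passes. The noses stand up to 27 mm above the stack and slope inward going down, so a blank pressed down from above pushes them aside
- catch_b (a joint): the same for the catch at the -y end
- tape_measure: grey tape measure, 38 x 97 x 66 mm, origin at the centre of its underside; bystander, leave alone
- block_plane: small block plane, 48 x 164 x 56 mm, origin at the centre of its underside; bystander, leave alone
- masking_tape: roll of masking tape, 105 mm across, 24 mm high, origin at the centre of its underside; bystander, leave alone

How it is judged:
On the way, in this order (a step that is already met when the one before it is completed fails the run):
1. the beech blank is lifted out of its pocket, clear of the tray (z of blank in the frame of tray above 0.045 m), for 0.1 s.
2. the beech blank, between the posts, presses the stack down against the spring (value of joint follower above 0.022 m and horizontal distance between blank and mouth below 0.006 m and z of blank in the frame of magazine between 0.072 and 0.092 m), for 0.1 s.
At the end, for the whole second after the job is handed in: The beech blank lies level in the magazine on top of the two others, within 5 mm of its axis, top face up against both shut catches (underside 87 to 92 mm above the bench), follower 19 to 26 mm down, at rest; walnut and cherry blanks within 10 mm of their starts (horizontal distance between blank and mouth below 0.005 m and z of blank in the frame of magazine between 0.087 and 0.092 m and angle between blank's own z axis and vertical below 0.05 rad and angle between the y axis of blank and the y axis of magazine, either way round below 0.1 rad and value of joint each of catch_a, catch_b below 0.1 rad and value of joint follower between 0.019 and 0.026 m and linear speed of blank below 0.02 m/s and distance of each of walnut, cherry from where it was at the start of the episode below 0.01 m); the robot touches nothing.
It fails at once if the walnut or cherry blank is taken out of the tray (distance of any of walnut, cherry from where it was at the start of the episode above 0.02 m).
It fails at once if a tool lying about is pushed more than 30 mm (distance of any of tape_measure, block_plane, masking_tape from where it was at the start of the episode above 0.03 m).
It also fails if it takes over 48 s, if anything falls off the work surface, if the arm or the gripper's body presses on something with over 40 N, if the wrist force passes 120 N, or if a joint passes its speed limit or range.

## Robot

A 6-joint arm with a two-finger parallel gripper is mounted at the origin on a cart in front of the work surface, level with it; the furniture and walls round the work are solid. World frame = base frame: x ahead of the robot, y to its left, z up, the work surface at z = 0. Lengths are in m, angles in rad, forces in N, time in s.
With the tool pointing down it reaches from about 0.35 to 0.775 m from the base axis. Payload 7.3 kg.
Tool frame: the origin (TCP) lies midway between the tips of the shut fingers; the grasp point (between the pads) lies 19 mm behind it (robot.tcp_to_grasp is the distance from the TCP to the grasp point, in m); z points along the fingers, y is the line along which they close (so a half turn about z gives the same grasp; the last joint's range is limited). The gripper opens to 92 mm and grips with 3 to 60 N. Pads are 19 mm wide; open, the fingers measure 130 mm over their backs; the gripper's body (75 mm by 190 mm) begins 47 mm behind the grasp point.
Start: joints at [-1.283, 0.342, 1.524, -0, 1.275, -0.146], TCP at [0.221, -0.476, 0.191] pointing down, gripper open.
Joint ranges: [-2.53, 2.53], [-0.77, 2.02], [0.04, 2.7], [-1, 4.14], [0.28, 2.66], [-3.11, 3.11]. Speed limits (rad/s): [2.57, 2.57, 3.14, 3.14, 3.14, 3.14].

## Interface

Orientations are given as [roll, pitch, yaw] about the fixed x, y, z axes, in that order (R = Rz(yaw) Ry(pitch) Rx(roll)).
In Python, from cell import readout, cams, ticket, robot gives the robot as it stands. The module is installed in compiled form; this text tells all that it offers.
- The arm moves only by the tool jog_arm, never from a script. Its argument "plan" is a list of rows, each a list of 5 numbers: the shift along the world's x, y, z each as a share of 0.08 m, from -1 to 1, then the turn about the world's z as a share of 90 degrees, from -1 to 1, then the opening, from -1 (shut) to 1 (fully open). A call has 1 to 12 rows; each row is the pose to reach, as a shift and turn from the pose commanded when the call began; what a row does not reach only later rows make up. A row lasts 1/10 s, in which the tool goes at most 50 mm and 8.59 degrees, less where a joint would pass 70% of its speed; a pose out of reach is approached as far as the arm can. A call with a number of a shift or a turn outside -1 to 1 is refused whole. A call with a gripper value outside its range is refused whole. The fingers move at their own pace and stop on an object; "squeeze" is the grip in N (left out, the last holds). Time passes only in rows, so rows that repeat a pose let the fingers close. It gives the time, the measured TCP pose, the force, the opening and the grip force at its end, in the units of the state.
- readout.observe(): the state, without advancing time (a new reading comes with each control period).
- cams.read_camera(name): name is "side" or "top" or "wrist"; returns the picture (480x640x3 uint8, blue, green, red); there is no depth.
- cams.calibration(name): a dict with "K" (3x3 intrinsics, pixels), "world_from_camera" (4x4, takes a point from camera to world coordinates). Camera axes: x right, y down, z forward; pixel columns grow to the right and rows downward; lengths in m; the calibration is good to about 2 mm. A picture is of the moment at which its call begins: read the wrist's pose just before it. calibration takes no time and is no camera call; for the wrist camera it gives the pose at the moment of the call.
- ticket.hand_in(): hands the job in; it is judged then, once.
The state is a dict: "time": time; "qpos": joint angles; "qvel": joint speeds; "joint_efforts": joint torques, N m; "tool_pos": TCP position; "tool_rot": TCP orientation; "contact_force": force on the tool from outside, world axes, zero at the start; "torque": the same for the moment, N m; "opening": finger opening in m; "grip_force": force on a finger pad.
Only numpy, scipy, OpenCV 4.12 (cv2) and the standard library are available. Lean on these libraries where they do the work, as an engineer would, in place of code of your own. Each camera call takes 0.05 s, during which the arm holds its last target. There are 200 camera calls.

## Working session

There is one attempt and no reset: what is moved stays moved. The work goes in short steps, Python scripts to look and compute and a tool call to move; the robot and the scene stay as the last step left them, time stands still between calls to the robot, and variables do not carry over. Pictures are saved under pics/ and viewed, at most 10 in all, crops included, and the job is handed in when it is done.

Besides the shell and the picture viewer there is one more tool, called after "Request:" as name(argument=value, ...) on one line, values as JSON. jog_arm: Moves the arm, as the interface text tells. Shift numbers are shares of 0.08 m and turn numbers shares of 90 degrees, none past 1 either way. Its arguments: {"type":"object","properties":{"plan":{"type":"array"},"squeeze":{"type":"number"}},"required":["plan"]}

```bash
mkdir -p pics; python3 - <<'E'
from cell import readout,cams,robot
import cv2
s=readout.observe();print(s)
for n in("top","side"):
    im=cams.read_camera(n);cv2.imwrite(f"pics/{n}0.png",im);c=cams.calibration(n);print(n,c["K"],c["world_from_camera"])
E
```

```text
{'time': 0.0, 'qpos': array([-1.28297810e+00,  3.42733863e-01,  1.52500850e+00,  1.59549293e-06,
        1.27543438e+00, -1.46004667e-01]), 'qvel': array([-1.84379530e-04, -7.26615819e-04,  8.95406084e-05, -1.00049173e-03,
       -2.89294088e-04, -2.48334594e-04]), 'joint_efforts': array([-1.68576635e-04, -4.31240201e+01, -2.44218206e+01,  7.17753125e-02,
        5.59608615e-02, -1.60040913e-04]), 'tool_pos': array([ 0.22056322, -0.47590186,  0.19014222]), 'tool_rot': array([-3.14002565e+00, -2.31972124e-04,  4.33822250e-01]), 'contact_force': array([ 0.62962969,  0.04361783, -0.23073641]), 'torque': array([-0.02541564,  0.02437063, -0.03315515]), 'grip_force': 0.0, 'opening': 0.0917231122396089}
top [[589.07162216   0.         320.49129092]
 [  0.         589.07162216 243.4209449 ]
 [  0.           0.           1.        ]] [[ 0.01756469 -0.99666876  0.07964211  0.423163  ]
 [-0.9997376  -0.01867844 -0.01326099 -0.01775233]
 [ 0.01470441 -0.07938828 -0.99673531  1.54079802]
 [ 0.          0.          0.          1.        ]]
side [[550.52606407   0.         316.77408195]
 [  0.         550.52606407 236.02375071]
 [  0.           0.           1.        ]] [[ 0.99948234 -0.01846697  0.02634421  0.51673266]
 [-0.0313386  -0.37365687  0.92703745 -1.2643112 ]
 [-0.00727588 -0.92738315 -0.37404217  0.60753157]
 [ 0.          0.          0.          1.        ]]
```

View pics/top0.png

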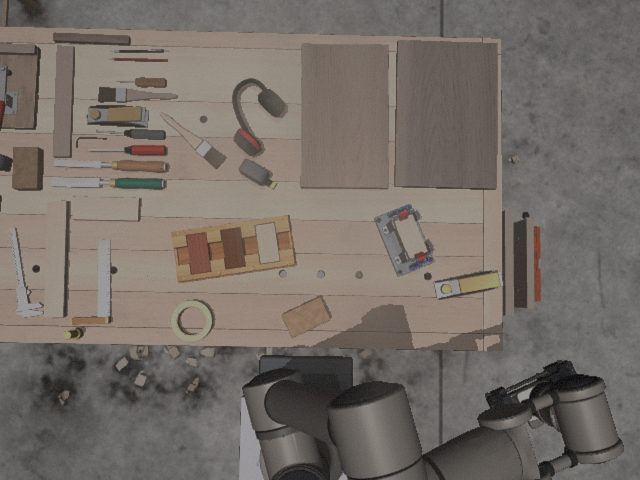

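View pics/side0.png

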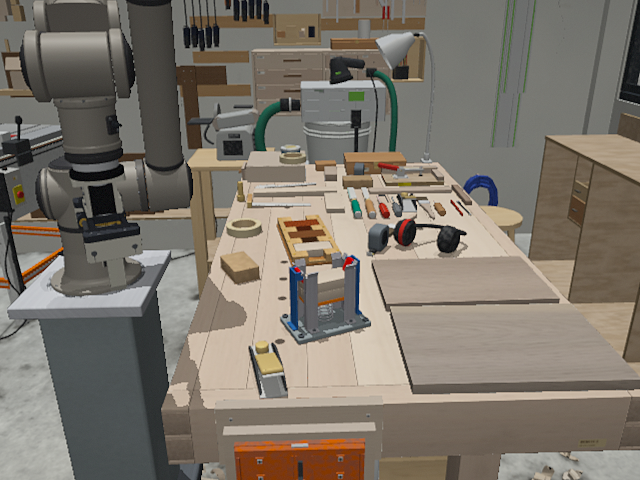

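Top view: the tray is at (234,248) with the beech blank in its right pocket (267,243), and the magazine is at (406,240). Next I'll measure both with masks.

```bash
cat > h.py <<'E'
import numpy as np,cv2
from cell import cams,readout
def ray(n,uv,z,c=None):
    c=c or cams.calibration(n);K=c["K"];T=c["world_from_camera"]
    uv=np.atleast_2d(uv).astype(float);d=np.c_[uv,np.ones(len(uv))]@np.linalg.inv(K).T@T[:3,:3].T
    return T[:3,3]+d*((z-T[2,3])/d[:,2])[:,None]
def proj(n,P,c=None):
    c=c or cams.calibration(n);T=np.linalg.inv(c["world_from_camera"]);p=np.atleast_2d(P)@T[:3,:3].T+T[:3,3];p=p@c["K"].T
    return p[:,:2]/p[:,2:]
def rect(P):
    r=cv2.minAreaRect((P[:,:2]*1000).astype(np.float32));b=cv2.boxPoints(r)
    e=b[1]-b[0],b[2]-b[1];e=max(e,key=np.linalg.norm);return np.round(b.mean(0),1),np.round(sorted(r[1]),1),round(np.degrees(np.arctan2(e[1],e[0]))%180,1)
E
python3 - <<'E'
from h import *
im=cv2.imread("pics/top0.png");hsv=cv2.cvtColor(im,cv2.COLOR_BGR2HSV)
def blobs(m,z,nm,roi,amin):
    M=np.zeros_like(m);x0,y0,x1,y1=roi;M[y0:y1,x0:x1]=m[y0:y1,x0:x1]
    for c in cv2.findContours(M,cv2.RETR_EXTERNAL,cv2.CHAIN_APPROX_NONE)[0]:
        if cv2.contourArea(c)>=amin:print(nm,cv2.boundingRect(c),cv2.contourArea(c),rect(ray("top",c[:,0],z)))
for p in[(267,243),(250,245),(283,240),(232,248),(198,252),(410,240),(180,250),(160,260)]:print(p,hsv[p[1],p[0]])
H,S,V=cv2.split(hsv)
tray=(165,205,305,290)
mag=(370,195,445,285)
blobs(((S<90)&(V>150)).astype(np.uint8),.028,"beech",(245,215,290,270),100)
blobs(((V<135)).astype(np.uint8),.028,"dark",tray,100)
blobs(((S>75)).astype(np.uint8),.028,"tray",(160,200,310,295),1000)
blobs((((H<8)|(H>172))&(S>140)).astype(np.uint8),.13,"red",mag,4)
blobs(((H>100)&(H<130)&(S>90)).astype(np.uint8),.14,"blue",mag,4)
a=cv2.resize(im[205:290,165:305],None,fx=4.5,fy=4.5,interpolation=cv2.INTER_CUBIC);b=cv2.resize(im[197:285,370:445],None,fx=5,fy=5,interpolation=cv2.INTER_CUBIC)
cv2.imwrite("pics/tray.png",a);cv2.imwrite("pics/mag.png",b)
E
```

```text
(267, 243) [ 16  40 152]
(250, 245) [ 12 108 134]
(283, 240) [ 12 112 130]
(232, 248) [ 10 104  96]
(198, 252) [  7 112 123]
(410, 240) [ 19  29 150]
(180, 250) [ 12 121 133]
(160, 260) [ 13  41 157]
beech (245, 249, 45, 21) 150.0 (array([499.1,  98.2], dtype=float32), array([ 37.3, 119.9]), np.float32(101.4))
beech (256, 224, 23, 39) 604.5 (array([544. , 100.2], dtype=float32), array([46.9, 96.1]), np.float32(9.6))
beech (245, 215, 44, 21) 358.5 (array([589.3, 102.3], dtype=float32), array([ 51.9, 110.9]), np.float32(91.3))
dark (174, 215, 131, 68) 2481.5 (array([527.9, 172.3], dtype=float32), array([132.7, 328.7]), np.float32(99.5))
tray (171, 215, 125, 68) 5967.5 (array([526.9, 185.7], dtype=float32), array([133.9, 306.1]), np.float32(99.5))
red (419, 256, 7, 4) 4.5 (array([ 506.5, -281.2], dtype=float32), array([ 4.3, 16.3]), np.float32(117.4))
blue (410, 263, 12, 7) 5.5 (array([ 485.6, -264.3], dtype=float32), array([ 7.4, 29. ]), np.float32(117.4))
```

View pics/mag.png

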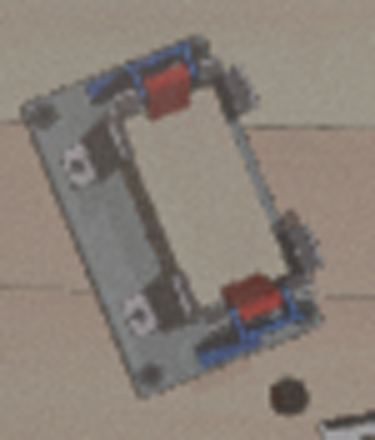

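The crop shows the magazine: catches at crop (168,92) and (253,298), left base edge (22,108) to (140,395), so its y axis is about 22° from world x. I'll move up towards it for a closer wrist view.

Request:
jog_arm(plan=[[0.4,0.4,0.5,0,0.48],[0.8,0.8,1,0,0.48],[1,1,1,0,0.48],[1,1,1,0,0.48]], squeeze=25)

```text
time: 0.5
tool_pos: [0.3037, -0.3944, 0.2732]
tool_rot: [3.138, -0.002, 0.438]
contact_force: [-0.0, -0.3, -0.2]
opening: 0.0688
grip_force: 0.0
```

Request:
jog_arm(plan=[[0.5,0.5,0.5,0,0.48],[1,1,1,0,0.48],[1,1,1,0,0.48]])

```text
time: 0.8
tool_pos: [0.3814, -0.3155, 0.3516]
tool_rot: [-3.141, -0.0, 0.434]
contact_force: [0.0, -1.3, -0.2]
opening: 0.0675
grip_force: 0.0
```

Request:
jog_arm(plan=[[0.5,0.5,0.2,0,0.48],[1,1,0.4,0,0.48],[1,1,0.4,0,0.48],[1,1,0.4,0,0.48]])

```text
time: 1.2
tool_pos: [0.462, -0.2352, 0.3824]
tool_rot: [-3.141, 0.0, 0.437]
contact_force: [1.0, 0.2, -0.3]
opening: 0.0679
grip_force: 0.0
```

```bash
python3 - <<'E'
from h import *
s=readout.observe();print(s["time"],s["tool_pos"],s["tool_rot"],s["opening"])
c=cams.calibration("wrist");im=cams.read_camera("wrist");cv2.imwrite("pics/w1.png",im);np.save("w1.npy",c,allow_pickle=True)
print(c)
E
```

```text
1.2 [ 0.46196266 -0.2352409   0.38243292] [-3.14130317e+00  1.00795356e-04  4.37211553e-01] 0.06788985906249426
{'K': array([[341.20305627,   0.        , 322.03050613],
       [  0.        , 341.20305627, 241.82923875],
       [  0.        ,   0.        ,   1.        ]]), 'world_from_camera': array([[ 4.25309797e-01, -8.73513069e-01, -2.36825875e-01,
         5.26523573e-01],
       [-9.05047480e-01, -4.10720768e-01, -1.10442335e-01,
        -2.05784613e-01],
       [-7.96482351e-04,  2.61310869e-01, -9.65254368e-01,
         5.77606788e-01],
       [ 0.00000000e+00,  0.00000000e+00,  0.00000000e+00,
         1.00000000e+00]])}
```

View pics/w1.png

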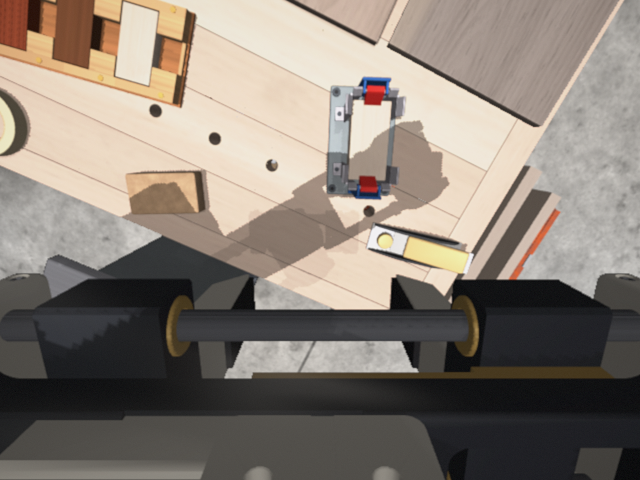

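The wrist view shows the magazine at (363,138), with red catches at (375,95) and (368,184) and left base corners at (335,88) and (331,192). The beech blank is at (137,43). I'll measure both from here.

```bash
python3 - <<'E'
from h import *
im=cv2.imread("pics/w1.png");c=np.load("w1.npy",allow_pickle=True).item();H,S,V=cv2.split(cv2.cvtColor(im,cv2.COLOR_BGR2HSV))
def blobs(m,z,nm,roi,amin):
    M=np.zeros(m.shape,np.uint8);x0,y0,x1,y1=roi;M[y0:y1,x0:x1]=m[y0:y1,x0:x1]
    for k in cv2.findContours(M,cv2.RETR_EXTERNAL,cv2.CHAIN_APPROX_NONE)[0]:
        if cv2.contourArea(k)>=amin:print(nm,cv2.boundingRect(k),cv2.contourArea(k),rect(ray("w",k[:,0],z,c)))
mag=(315,65,420,210)
blobs(((H<8)|(H>172))&(S>140),.135,"red",mag,20)
blobs((H>100)&(H<130)&(S>120),.14,"blue",mag,20)
blobs((S<60)&(V>200),.028,"beech",(110,0,165,90),100)
L=ray("w",[(335,88),(331,192)],.012,c);print(L)
a=cv2.resize(im[70:205,320:415],None,fx=4.4,fy=4.4,interpolation=cv2.INTER_CUBIC);cv2.imwrite("pics/mag2.png",a)
E
```

```text
red (360, 176, 18, 17) 221.0 (array([ 512.9, -277.8], dtype=float32), array([20.4, 22.5]), np.float32(115.2))
red (365, 85, 20, 20) 300.5 (array([ 610.6, -235.2], dtype=float32), array([21.5, 22.1]), np.float32(109.3))
blue (348, 185, 33, 14) 127.0 (array([ 502.3, -276. ], dtype=float32), array([15.6, 40.8]), np.float32(112.5))
blue (360, 78, 30, 18) 174.0 (array([ 617.7, -230.9], dtype=float32), array([18.5, 34. ]), np.float32(115.2))
beech (116, 2, 42, 83) 2486.0 (array([544.6, 100.1], dtype=float32), array([49.3, 99.2]), np.float32(10.2))
[[ 0.61694924 -0.18472547  0.012     ]
 [ 0.47124018 -0.24763847  0.012     ]]
```

View pics/mag2.png

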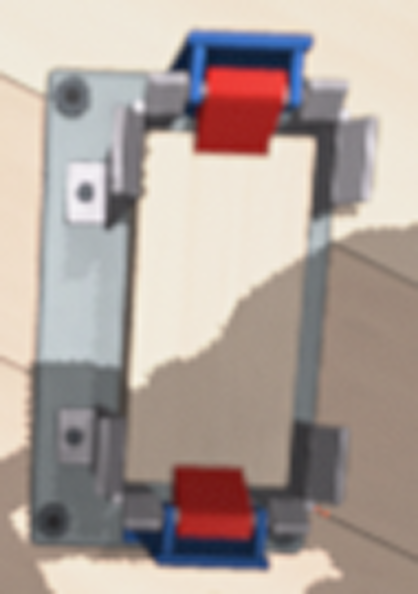

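The crop shows the stack's top (corners ~(145,130), (315,135), (292,490), (125,490)) framed by the corner posts. It also shows the blue outer bracket edges and the base corners (50,72), (33,543).

```bash
python3 - <<'E'
from h import *
c=np.load("w1.npy",allow_pickle=True).item()
o=np.array([320,70])
f=lambda P,z:ray("w",(np.array(P)+.5)/4.4-.5+o,z,c)[:,:2]*1000
def rep(n,a,b):
    d=a-b;print(n,"mid",(a+b)/2,"len",np.hypot(*d),"ang",np.degrees(np.arctan2(d[1],d[0])))
B=f([(145,130),(315,135),(292,490),(125,490)],.112);print("stack",B.mean(0));rep("l",B[0],B[3]);rep("r",B[1],B[2]);rep("w",B[0],B[1]);rep("w2",B[3],B[2])
U=f([(190,33),(312,38),(163,563),(267,565)],.140);rep("blue",U[:2].mean(0),U[2:].mean(0))
R=f([(242,153),(212,467)],.112);rep("nose tips",R[0],R[1])
R=f([(245,68),(208,535)],.139);rep("red top",R[0],R[1])
G=f([(50,72),(33,543)],.012);rep("base",*G)
d=(G[0]-G[1])/np.hypot(*(G[0]-G[1]));print("base ctr",G.mean(0)+52*np.array([d[1],-d[0]]))
P=f([(113,197),(333,205),(103,493),(312,500)],.132);print("posts",P.mean(0))
# top camera base edge
t=ray("top",np.array([(22,108),(140,395)])/5+[370,197]-.4,.012)[:,:2]*1000;rep("topbase",*t);d=(t[0]-t[1])/np.hypot(*(t[0]-t[1]));print(t.mean(0)+52*np.array([d[1],-d[0]]))
E
```

```text
stack [ 561.76278391 -257.30959699]
l mid [ 551.40228133 -234.4718181 ] len 102.74979527110082 ang 23.091020985821928
r mid [ 572.12328648 -280.14737587] len 101.34335064687754 ang 24.220359200542134
w mid [ 608.49786594 -236.84120597] len 49.14601028312937 ang 113.59723248885396
w2 mid [ 515.02770187 -277.777988  ] len 51.17533290169951 ang 115.1743039388785
blue mid [ 562.4624981  -256.93055596] len 141.40845717312348 ang 23.30884475604922
nose tips mid [ 563.35953698 -259.04991165] len 89.71001044439713 ang 21.62243148486952
red top mid [ 561.96763652 -255.31622448] len 125.32077558521348 ang 22.582832611606225
base mid [ 541.94656706 -210.23606347] len 163.257097982775 ang 23.32055482285015
base ctr [ 562.53206546 -257.98789334]
posts [ 551.01734309 -258.61911716]
topbase mid [ 539.6795226  -208.37467789] len 161.64134374199227 ang 22.912481036998212
[ 559.92440219 -256.27191007]
```

Magazine centre ≈ (562,-257) mm at 23.3°; the separate cues agree to about 2 mm. Beech blank: (544.4,100.1) mm at ~9.8°, confirmed by both cameras. Moving to the tray now.

Request:
jog_arm(plan=[[0.1,0.5,0,0,0.48],[0.25,1,0,-0.08,0.48],[0.25,1,0,-0.17,0.48]])

```text
time: 1.55
tool_pos: [0.4805, -0.1541, 0.3823]
tool_rot: [-3.14, 0.001, 0.164]
contact_force: [0.9, -0.2, -0.3]
opening: 0.0678
grip_force: 0.0
```

Request:
jog_arm(plan=[[0.1,0.5,-0.3,0,0.48],[0.25,1,-0.5,0,0.48],[0.25,1,-0.5,0,0.48]])

```text
time: 1.85
tool_pos: [0.4996, -0.0739, 0.3397]
tool_rot: [-3.138, 0.005, 0.169]
contact_force: [-0.6, 0.2, -0.2]
opening: 0.0677
grip_force: 0.0
```

Request:
jog_arm(plan=[[0.1,0.5,-0.5,0,0.48],[0.25,1,-1,0,0.48],[0.25,1,-1,0,0.48]])

```text
time: 2.15
tool_pos: [0.5189, 0.0043, 0.2589]
tool_rot: [-3.139, 0.007, 0.167]
contact_force: [-0.3, -0.4, 0.0]
opening: 0.068
grip_force: 0.0
```

Request:
jog_arm(plan=[[0.1,0.5,-0.5,0,0.48],[0.28,1,-1,0,0.48],[0.28,1,-1,0,0.48]])

```text
time: 2.45
tool_pos: [0.542, 0.084, 0.1795]
tool_rot: [-3.141, 0.005, 0.167]
contact_force: [0.0, -1.0, 0.3]
opening: 0.0678
grip_force: 0.0
```

Request:
jog_arm(plan=[[0,0.1,-0.5,0,0.48],[0,0.19,-0.8,0,0.48],[0,0.19,-0.8,0,0.48],[0,0.19,-0.8,0,0.48]])

```text
time: 2.85
tool_pos: [0.544, 0.0972, 0.12]
tool_rot: [3.141, -0.001, 0.166]
contact_force: [0.5, 0.2, -0.2]
opening: 0.0679
grip_force: 0.0
```

```bash
cat > tray.py <<'E'
from h import *
s=readout.observe();p=s["tool_pos"]*1000;yaw=np.degrees(s["tool_rot"][2]);print(s["time"],p,yaw,s["opening"])
c=cams.calibration("wrist");im=cams.read_camera("wrist");cv2.imwrite("pics/w2.png",im);np.save("w2.npy",c,allow_pickle=True)
H,S,V=cv2.split(cv2.cvtColor(im,cv2.COLOR_BGR2HSV))
for k in cv2.findContours(((S<60)&(V>150)).astype(np.uint8),cv2.RETR_EXTERNAL,cv2.CHAIN_APPROX_NONE)[0]:
    if cv2.contourArea(k)>1500:print(cv2.boundingRect(k),rect(ray("w",k[:,0],.028,c)))
print(proj("w",[.5444,.1001,.028],c))
E
python3 tray.py
```

```text
2.85 [544.00638335  97.21935115 120.012844  ] 9.503125389684483 0.06792741485094757
(224, 341, 121, 38) (array([416.1, 113.1], dtype=float32), array([ 40.6, 117.1]), np.float32(100.6))
(291, 242, 48, 45) (array([515.9,  98.9], dtype=float32), array([41.2, 41.6]), np.float32(99.6))
(290, 174, 59, 61) (array([569.2, 103.7], dtype=float32), array([48.5, 51.1]), np.float32(9.6))
(456, 0, 184, 96) (array([725.3, -54.3], dtype=float32), array([ 61.7, 147.5]), np.float32(91.1))
(0, 0, 640, 300) (array([600.8, 112.9], dtype=float32), array([237.4, 564.6]), np.float32(99.3))
[[318.31129578 233.45200268]]
```

View pics/w2.png

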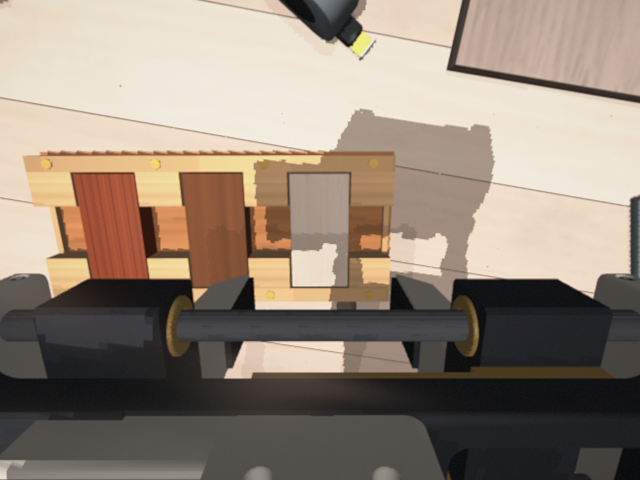

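The blank's corners (289,173)–(349,288) are centred within ~2 mm of my estimate, and the fingers straddle the right pocket's notches. Descending.

Request:
jog_arm(plan=[[0.02,0,-0.3,0.002,0.48],[0.02,0,-0.6,0.002,0.48],[0.02,0,-0.8,0.002,0.48],[0.02,0,-0.8,0.002,0.48],[0.02,0,-0.8,0.002,0.48]])

```text
time: 3.4
tool_pos: [0.546, 0.0982, 0.0566]
tool_rot: [3.141, -0.003, 0.169]
contact_force: [-1.3, 0.6, 0.3]
opening: 0.0678
grip_force: 0.0
```

Request:
jog_arm(plan=[[0,0.01,-0.2,0,0.48],[0,0.01,-0.4,0,0.48],[0,0.01,-0.52,0,0.48],[0,0.01,-0.59,0,0.48],[0,0.01,-0.59,0,0.48]])

```text
time: 3.9
tool_pos: [0.5449, 0.0995, 0.0079]
tool_rot: [3.141, -0.0, 0.17]
contact_force: [-0.0, 0.2, -0.4]
opening: 0.068
grip_force: 0.0
```

Request:
jog_arm(plan=[[0,0,0,0,0.2],[0,0,0,0,0],[0,0,0,0,-0.3],[0,0,0,0,-0.3],[0,0,0,0,-0.3],[0,0,0,0,-0.3]], squeeze=30)

```text
time: 4.5
tool_pos: [0.5447, 0.0996, 0.0077]
tool_rot: [3.141, -0.0, 0.17]
contact_force: [-0.4, 0.5, -0.2]
opening: 0.0326
grip_force: 0.0
```

The fingers read 33 mm with no grip force, which doesn't fit a 50 mm blank. I'll look before doing anything else.

```bash
python3 - <<'E'
from h import *
print(readout.observe())
a=cams.read_camera("side");w=cams.read_camera("wrist")
q=cv2.resize(a[190:290,250:370],(480,400),interpolation=cv2.INTER_CUBIC);w=cv2.resize(w,(320,240));o=np.zeros((400,800,3),np.uint8);o[:,:480]=q;o[:240,480:]=w
cv2.imwrite("pics/chk.png",o)
E
```

```text
{'time': 4.5, 'qpos': array([ 4.25388975e-02,  6.01483200e-01,  1.66353215e+00, -1.35756354e-04,
        8.76540301e-01,  1.44348632e+00]), 'qvel': array([-2.36441007e-04,  1.00411810e-03, -2.50831025e-03, -5.92425073e-05,
       -8.82294998e-04,  1.52608041e-03]), 'joint_efforts': array([ 1.89567480e-03, -4.99647617e+01, -1.84479225e+01,  3.56935803e-02,
       -7.57192215e-02,  3.46114561e-06]), 'tool_pos': array([0.54470381, 0.0996173 , 0.00767921]), 'tool_rot': array([ 3.14148446e+00, -2.34476973e-05,  1.69935765e-01]), 'contact_force': array([-0.37902887,  0.52814474, -0.15144482]), 'torque': array([ 0.01067793, -0.00566751,  0.03024021]), 'grip_force': 0.0, 'opening': 0.03263380315171582}
```

View pics/chk.png

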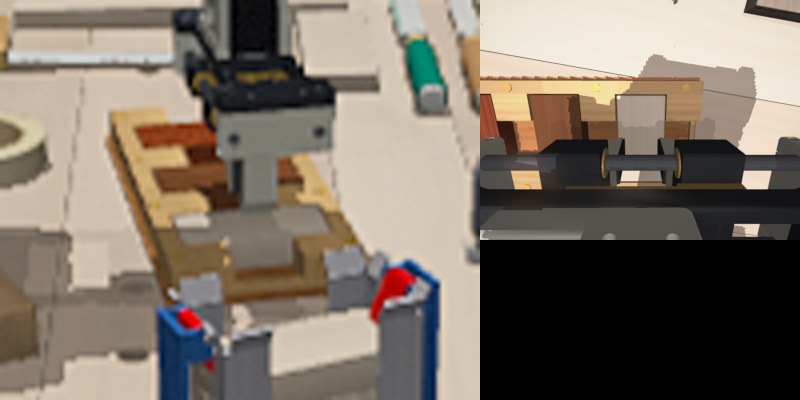

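```bash
python3 - <<'E'
from h import *
for y in(.06,.083,.116,.16):
  for z in (.008,.03,.05):print(y,z,((proj("side",[.545,y,z])-[250,190])*4).round())
e=[.5444-.05*.985,.1-.05*.17,.028];f=[.5444+.05*.985,.1+.05*.17,.028]
print(((proj("side",[e,f])-[250,190])*4).round(), ((proj("side",[.5486,.0754,.028])-[250,190])*4).round())
c=cams.calibration("wrist");print(proj("w",[[.545,.0996+.016,.008],[.545,.0996-.016,.008],[.545,.0996,.008],[.545,.0996,.05]],c), c["world_from_camera"])
E
```

```text
0.06 0.008 [[254. 276.]]
0.06 0.03 [[253. 245.]]
0.06 0.05 [[253. 217.]]
0.083 0.008 [[253. 262.]]
0.083 0.03 [[252. 232.]]
0.083 0.05 [[252. 204.]]
0.116 0.008 [[252. 242.]]
0.116 0.03 [[251. 213.]]
0.116 0.05 [[251. 185.]]
0.16 0.008 [[250. 217.]]
0.16 0.03 [[250. 188.]]
0.16 0.05 [[249. 162.]]
[[178. 231.]
 [323. 218.]] [[258. 239.]]
[[295.30188448 266.22721082]
 [347.39400996 274.76951397]
 [321.43723451 270.51300413]
 [321.24768946 300.09172534]] [[ 1.71117645e-01 -9.50954110e-01 -2.57691738e-01  6.14792171e-01]
 [-9.85250468e-01 -1.65298326e-01 -4.42490607e-02  1.11254723e-01]
 [-5.17186830e-04  2.61462701e-01 -9.65213442e-01  2.02802772e-01]
 [ 0.00000000e+00  0.00000000e+00  0.00000000e+00  1.00000000e+00]]
```

The side picture doesn't show the near finger in front of the blank, so I need one closer look at the fingers.

```bash
python3 - <<'E'
from h import *
w=cams.read_camera("wrist");a=cams.read_camera("side")
q=cv2.resize(a[215:265,280:345],(390,300),interpolation=cv2.INTER_CUBIC)
w=cv2.resize(w[170:390,180:460],None,fx=1.43,fy=1.43,interpolation=cv2.INTER_CUBIC)
o=np.zeros((320,800,3),np.uint8);o[:300,:390]=q;o[:w.shape[0],395:395+w.shape[1]]=w
cv2.imwrite("pics/chk2.png",o)
E
```

```text
(no output)
```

View pics/chk2.png

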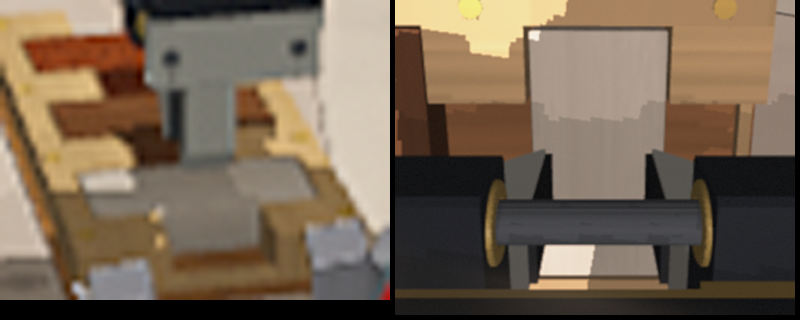

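The fingers look as if they are above the blank, with the tips near z ≈ 0.05, even though the reported TCP is at 0.008. I'll check the TCP reading against the first side picture.

```bash
python3 - <<'E'
from h import *
print(proj("side",[[.2206,-.4759,.19],[.2206,-.4759,.235],[.2206,-.4759,.26]]))
a=cv2.imread("pics/side0.png");a=cv2.resize(a[180:310,70:170],(500,650)[:2],interpolation=cv2.INTER_CUBIC)
b=cv2.resize(cams.read_camera("top")[205:290,225:305],(560,595)); 
o=np.zeros((600,800,3),np.uint8);o[:,:400]=cv2.resize(a,(400,520))[:600] if 0 else cv2.copyMakeBorder(cv2.resize(a,(400,520)),0,80,0,0,0);o[:425,400:]=cv2.resize(b,(400,425))
cv2.imwrite("pics/chk3.png",o)
E
```

```text
[[117.88616465 297.43726591]
 [113.79549052 271.99631934]
 [111.45314238 257.42865844]]
```

View pics/chk3.png

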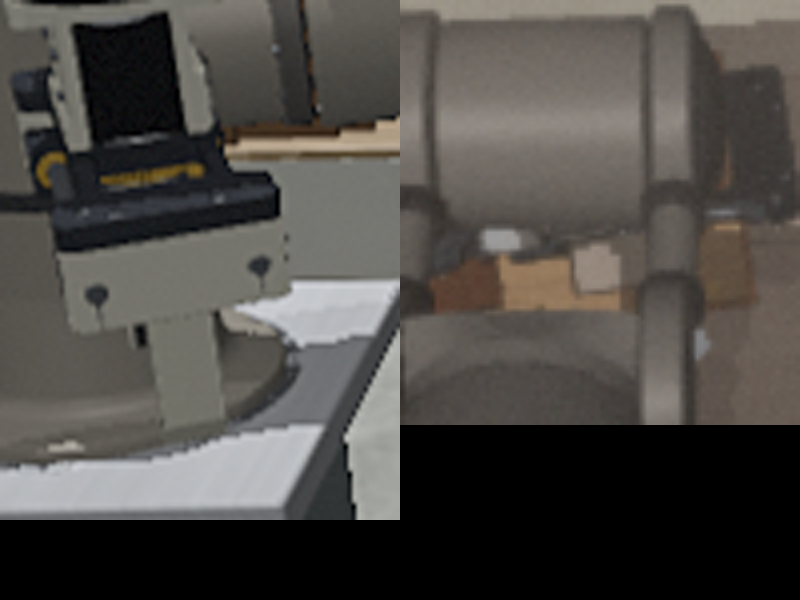

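The start picture shows the same thing: the fingertips were at row 286, where the reported TCP projects to row 297. So the real tips sit about 40–45 mm above the reported TCP. I closed above the blank and nothing was touched. I'll reopen, go down carefully, and feel for the notch floor.

Request:
jog_arm(plan=[[0,0,0,0,0.48],[0,0,0,0,0.48],[0,0,0,0,0.48],[0,0,0,0,0.48],[0,0,-0.1,0,0.48],[0,0,-0.2,0,0.48],[0,0,-0.3,0,0.48],[0,0,-0.35,0,0.48],[0,0,-0.35,0,0.48]])

```text
time: 5.65
tool_pos: [0.544, 0.0996, -0.0214]
tool_rot: [-3.141, 0.002, 0.17]
contact_force: [-0.2, 0.4, 0.5]
opening: 0.0679
grip_force: 0.0
```

```bash
python3 - <<'E'
from h import *
s=readout.observe();print(s["tool_pos"],s["contact_force"],s["opening"])
a=cams.read_camera("side")
for z in(.2,.22,.23,.24):print(z,proj("side",[.248,-.535,z]))
w=cams.read_camera("wrist")
q=cv2.resize(a[215:265,280:345],(390,300),interpolation=cv2.INTER_CUBIC)
w=cv2.resize(w[170:390,180:460],None,fx=1.43,fy=1.43,interpolation=cv2.INTER_CUBIC)
o=np.zeros((320,800,3),np.uint8);o[:300,:390]=q;o[:w.shape[0],395:395+w.shape[1]]=w
cv2.imwrite("pics/chk4.png",o)
E
```

```text
[ 0.54402104  0.09957717 -0.02138204] [-0.15319816  0.38343408  0.52730242] 0.06785545900081999
0.2 [[123.43629236 310.00448753]]
0.22 [[121.5609942  298.13979332]]
0.23 [[120.6103592  292.12528649]]
0.24 [[119.65090631 286.05499037]]
```

Reported z is now −0.021 with no contact, which confirms the bias. Next, small steps down.

Request:
jog_arm(plan=[[0,0,-0.05,0,0.48],[0,0,-0.1,0,0.48],[0,0,-0.12,0,0.48],[0,0,-0.12,0,0.48]])

```text
time: 6.15
tool_pos: [0.5446, 0.0996, -0.0296]
tool_rot: [3.141, 0.0, 0.17]
contact_force: [-1.5, -0.6, 5.0]
opening: 0.0681
grip_force: 2.3
```

Request:
jog_arm(plan=[[0,0,-0.02,0,0.48],[0,0,-0.02,0,0.48]])

```text
time: 6.35
tool_pos: [0.5447, 0.0996, -0.0297]
tool_rot: [3.141, -0.0, 0.17]
contact_force: [-5.9, -0.4, 17.8]
opening: 0.0679
grip_force: 8.9
```

Request:
jog_arm(plan=[[0,0,-0.02,0,0.48],[0,0,-0.02,0,0.48]])

```text
time: 6.55
tool_pos: [0.5448, 0.0996, -0.0298]
tool_rot: [3.141, -0.001, 0.17]
contact_force: [-10.4, -0.9, 30.9]
opening: 0.0677
grip_force: 15.6
```

Firm contact at reported −0.0296, probably the notch floor at 6 mm. I'll back off about 1.5 mm and check visually before closing.

Request:
jog_arm(plan=[[0,0,0.05,0,0.48],[0,0,0.06,0,0.48],[0,0,0.06,0,0.48]])

```text
time: 6.85
tool_pos: [0.5447, 0.0996, -0.0285]
tool_rot: [3.142, -0.0, 0.17]
contact_force: [-0.7, -0.5, -0.1]
opening: 0.0683
grip_force: 0.0
```

```bash
python3 - <<'E'
from h import *
s=readout.observe();print(s["tool_pos"],s["contact_force"],s["opening"])
a=cams.read_camera("side");w=cams.read_camera("wrist")
q=cv2.resize(a[205:265,275:350],(400,320),interpolation=cv2.INTER_CUBIC)
w=cv2.resize(w[170:390,180:460],(395,310),interpolation=cv2.INTER_CUBIC)
o=np.zeros((320,800,3),np.uint8);o[:,:400]=q;o[:310,405:]=w
cv2.imwrite("pics/chk5.png",o)
E
```

```text
[ 0.54471259  0.09961753 -0.02847927] [-0.67623446 -0.51798176 -0.14525535] 0.06828559373545533
```

View pics/chk5.png

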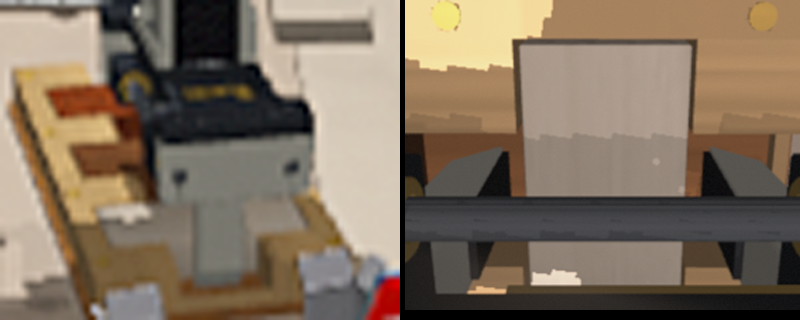

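The near finger now stands in front of the blank, down in the notch at its floor, and the wrist view shows both fingers straddling the blank. True tip z is reported z + 0.0356. Gripping and lifting.

Request:
jog_arm(plan=[[0,0,0.01,0,0.2],[0,0,0.01,0,0],[0,0,0.01,0,-0.2],[0,0,0.01,0,-0.2],[0,0,0.01,0,-0.2]], squeeze=35)

```text
time: 7.45
tool_pos: [0.5446, 0.0996, -0.0277]
tool_rot: [3.142, 0.0, 0.17]
contact_force: [-0.1, -0.5, -0.3]
opening: 0.0498
grip_force: 35.0
```

Gripped: opening 49.8 mm, 35 N. The blank's underside is therefore at reported z + 0.0337.

Request:
jog_arm(plan=[[0,0,0.1,0,-0.2],[0,0,0.3,0,-0.2],[0,0,0.6,0,-0.2],[0,0,1,0,-0.2],[0,0,1,0,-0.2]])

```text
time: 7.95
tool_pos: [0.5477, 0.0998, 0.0571]
tool_rot: [3.14, -0.008, 0.17]
contact_force: [0.5, 0.0, -0.9]
opening: 0.0498
grip_force: 35.0
```

Request:
jog_arm(plan=[[0,0,0.5,0,-0.2],[0,0,1,0,-0.2],[0,0,1,0,-0.2]])

```text
time: 8.25
tool_pos: [0.5479, 0.0998, 0.1379]
tool_rot: [3.14, -0.01, 0.17]
contact_force: [0.3, 0.4, -1.5]
opening: 0.0501
grip_force: 35.0
```

```bash
cat > held.py <<'E'
from h import *
s=readout.observe();p=s["tool_pos"];yaw=s["tool_rot"][2];print(s["time"],p,np.degrees(yaw),s["opening"],s["grip_force"],s["contact_force"])
c=cams.calibration("wrist");im=cams.read_camera("wrist");cv2.imwrite("pics/held.png",im);np.save("held.npy",c,allow_pickle=True)
H,S,V=cv2.split(cv2.cvtColor(im,cv2.COLOR_BGR2HSV))
# expected top-face corners of the held blank, far end
zt=p[2]+.0337+.022;u=np.array([np.cos(yaw),np.sin(yaw)]);v=np.array([-u[1],u[0]])
for a in(-.05,0,.05):print("pred",a,proj("w",[[*(p[:2]+u*a+v*b),zt] for b in(-.025,.025)],c).round(1).tolist())
r0=proj("w",[*(p[:2]+u*.05),zt],c)[0]
col=int(r0[0])
for k in(-15,0,15):
    x=im[:,col+k].astype(int);rows=range(int(r0[1])-40,int(r0[1])+30,2);print(col+k,[(r,*x[r]) for r in rows if r>=0][::1])
E
python3 held.py
```

```text
8.25 [0.54792703 0.09984268 0.13785271] 9.739372964342031 0.05009847939890987 34.99984860420227 [ 0.29334679  0.41036919 -1.49124079]
pred -0.05 [[372.5, 406.7], [269.5, 406.6]]
pred 0 [[376.9, 312.4], [265.4, 312.2]]
pred 0.05 [[382.0, 201.2], [260.6, 200.9]]
306 [(161, np.int64(77), np.int64(111), np.int64(149)), (163, np.int64(144), np.int64(201), np.int64(235)), (165, np.int64(94), np.int64(131), np.int64(169)), (167, np.int64(96), np.int64(133), np.int64(169)), (169, np.int64(95), np.int64(132), np.int64(168)), (171, np.int64(95), np.int64(132), np.int64(168)), (173, np.int64(95), np.int64(132), np.int64(168)), (175, np.int64(95), np.int64(132), np.int64(168)), (177, np.int64(74), np.int64(106), np.int64(144)), (179, np.int64(58), np.int64(91), np.int64(138)), (181, np.int64(62), np.int64(95), np.int64(144)), (183, np.int64(61), np.int64(92), np.int64(140)), (185, np.int64(58), np.int64(90), np.int64(138)), (187, np.int64(57), np.int64(89), np.int64(135)), (189, np.int64(58), np.int64(90), np.int64(136)), (191, np.int64(59), np.int64(91), np.int64(139)), (193, np.int64(61), np.i
[... 3834 characters left out ...]
64(155), np.int64(172)), (205, np.int64(142), np.int64(156), np.int64(173)), (207, np.int64(142), np.int64(157), np.int64(174)), (209, np.int64(141), np.int64(156), np.int64(173)), (211, np.int64(141), np.int64(156), np.int64(173)), (213, np.int64(142), np.int64(157), np.int64(174)), (215, np.int64(141), np.int64(157), np.int64(173)), (217, np.int64(141), np.int64(155), np.int64(172)), (219, np.int64(141), np.int64(155), np.int64(172)), (221, np.int64(143), np.int64(157), np.int64(173)), (223, np.int64(142), np.int64(156), np.int64(173)), (225, np.int64(141), np.int64(155), np.int64(173)), (227, np.int64(141), np.int64(155), np.int64(173)), (229, np.int64(142), np.int64(157), np.int64(173))]
```

The held blank's far edge is at row 201, where I predicted it, so the blank is centred on the TCP and level. Carrying it to the magazine at (562.2,-257.3) mm, 23.2°.

Request:
jog_arm(plan=[[0,-0.4,0.3,0,-0.2],[0,-0.8,0.5,0,-0.2],[0,-1,0.5,0,-0.2],[0,-1,0.5,0,-0.2]])

```text
time: 8.7
tool_pos: [0.544, 0.0179, 0.171]
tool_rot: [-3.141, 0.002, 0.167]
contact_force: [0.0, 0.0, -0.6]
opening: 0.0492
grip_force: 35.0
```

Request:
jog_arm(plan=[[0.03,-0.5,0,0.03,-0.2],[0.06,-1,0,0.07,-0.2],[0.06,-1,0,0.07,-0.2]])

```text
time: 9.0
tool_pos: [0.5489, -0.0632, 0.1703]
tool_rot: [-3.141, 0.003, 0.278]
contact_force: [-0.2, 0.1, -0.6]
opening: 0.0497
grip_force: 35.0
```

Request:
jog_arm(plan=[[0.03,-0.5,0,0.04,-0.2],[0.06,-1,0,0.08,-0.2],[0.06,-1,0,0.08,-0.2]])

```text
time: 9.3
tool_pos: [0.5539, -0.1429, 0.1704]
tool_rot: [-3.141, 0.002, 0.403]
contact_force: [0.3, 2.1, -1.5]
opening: 0.0496
grip_force: 35.0
```

Request:
jog_arm(plan=[[0.03,-0.5,0,0,-0.2],[0.06,-1,0,0,-0.2],[0.06,-1,0,0,-0.2]])

```text
time: 9.6
tool_pos: [0.5589, -0.2227, 0.1705]
tool_rot: [-3.141, 0.002, 0.401]
contact_force: [0.1, 0.3, -1.4]
opening: 0.0497
grip_force: 35.0
```

Request:
jog_arm(plan=[[0,-0.2,0,0,-0.2],[0,-0.46,0,0,-0.2],[0,-0.46,0,0,-0.2],[0,-0.46,0,0,-0.2],[0,-0.46,0,0,-0.2]])

```text
time: 10.1
tool_pos: [0.5591, -0.2566, 0.1723]
tool_rot: [-3.141, 0.0, 0.406]
contact_force: [0.4, 0.1, -0.4]
opening: 0.0493
grip_force: 35.0
```

```bash
python3 - <<'E'
from h import *
s=readout.observe();p=s["tool_pos"]*1000;y=np.degrees(s["tool_rot"][2]);print(s["time"],p,y,s["tool_rot"],s["opening"])
print("to go (shares)",(562.2-p[0])/80,(-257.3-p[1])/80,(23.2-y)/90)
c=cams.calibration("wrist");im=cams.read_camera("wrist");H,S,V=cv2.split(cv2.cvtColor(im,cv2.COLOR_BGR2HSV))
for n,m,z in(("red",((H<8)|(H>172))&(S>140),.139),("blue",(H>100)&(H<130)&(S>120),.14)):
    for k in cv2.findContours(m.astype(np.uint8),cv2.RETR_EXTERNAL,cv2.CHAIN_APPROX_NONE)[0]:
        if cv2.contourArea(k)>60:
            P=ray("w",k[:,0],z,c)[:,:2]*1000-[562.2,-257.3];t=np.radians(23.2);u=P@[np.cos(t),np.sin(t)];v=P@[-np.sin(t),np.cos(t)]
            print(n,cv2.boundingRect(k),"along",u.min().round(1),u.max().round(1),"across",v.min().round(1),v.max().round(1))
E
```

```text
10.1 [ 559.10963337 -256.5710248   172.33956478] 23.255156432082487 [-3.14114504e+00  2.02166797e-05  4.05879048e-01] 0.04932991848462992
to go (shares) 0.03862958283799713 -0.009112189971945383 -0.0006128492453609703
red (308, 158, 32, 25) along 47.6 63.1 across -9.7 10.7
blue (298, 137, 52, 35) along 54.8 76.1 across -15.8 16.9
```

Close view: the far catch and bracket are centred across the magazine axis to 0.5 mm, so the target stands. Lining up and descending.

Request:
jog_arm(plan=[[0.037,-0.004,-0.2,0,-0.2],[0.037,-0.004,-0.45,0,-0.2],[0.037,-0.004,-0.6,0,-0.2],[0.037,-0.004,-0.65,0,-0.2],[0.037,-0.004,-0.65,0,-0.2],[0.037,-0.004,-0.65,0,-0.2]])

```text
time: 10.75
tool_pos: [0.5625, -0.2577, 0.1213]
tool_rot: [3.14, -0.001, 0.406]
contact_force: [-0.1, 0.4, -1.1]
opening: 0.0497
grip_force: 35.0
```

Request:
jog_arm(plan=[[0,0,-0.05,0,-0.2],[0,0,-0.1,0,-0.2],[0,0,-0.15,0,-0.2],[0,0,-0.2,0,-0.2],[0,0,-0.2,0,-0.2]], squeeze=45)

```text
time: 11.25
tool_pos: [0.5616, -0.2573, 0.1036]
tool_rot: [-3.14, 0.001, 0.405]
contact_force: [-0.5, -0.2, -0.9]
opening: 0.0496
grip_force: 45.0
```

Request:
jog_arm(plan=[[0,0,-0.05,0,-0.2],[0,0,-0.1,0,-0.2],[0,0,-0.15,0,-0.2],[0,0,-0.15,0,-0.2]])

```text
time: 11.65
tool_pos: [0.562, -0.2577, 0.0922]
tool_rot: [3.141, 0.0, 0.405]
contact_force: [-1.0, -1.1, -0.9]
opening: 0.0492
grip_force: 45.0
```

Request:
jog_arm(plan=[[0,0,-0.03,0,-0.2],[0,0,-0.06,0,-0.2],[0,0,-0.09,0,-0.2],[0,0,-0.12,0,-0.2]])

```text
time: 12.05
tool_pos: [0.5624, -0.2579, 0.0846]
tool_rot: [3.14, -0.001, 0.405]
contact_force: [-3.5, 0.5, 9.0]
opening: 0.0496
grip_force: 45.0
```

Between the posts with small side force; 9 N upward fits the catches being pushed aside. Continuing.

Request:
jog_arm(plan=[[0,0,-0.03,0,-0.2],[0,0,-0.06,0,-0.2],[0,0,-0.09,0,-0.2],[0,0,-0.09,0,-0.2]])

```text
time: 12.45
tool_pos: [0.5628, -0.2575, 0.0759]
tool_rot: [3.14, -0.001, 0.406]
contact_force: [2.3, 0.3, 3.2]
opening: 0.0497
grip_force: 45.0
```

Request:
jog_arm(plan=[[0,0,-0.03,0,-0.2],[0,0,-0.06,0,-0.2],[0,0,-0.09,0,-0.2],[0,0,-0.12,0,-0.2],[0,0,-0.12,0,-0.2]])

```text
time: 12.95
tool_pos: [0.5628, -0.2576, 0.0663]
tool_rot: [3.14, -0.001, 0.406]
contact_force: [1.4, 0.8, 4.5]
opening: 0.0494
grip_force: 45.0
```

Request:
jog_arm(plan=[[0,0,-0.04,0,-0.2],[0,0,-0.08,0,-0.2],[0,0,-0.12,0,-0.2],[0,0,-0.12,0,-0.2]])

```text
time: 13.35
tool_pos: [0.5628, -0.2575, 0.0567]
tool_rot: [3.14, -0.001, 0.406]
contact_force: [1.3, 1.2, 3.8]
opening: 0.0499
grip_force: 45.0
```

Request:
jog_arm(plan=[[0,0,-0.04,0,-0.2],[0,0,-0.08,0,-0.2],[0,0,-0.1,0,-0.2],[0,0,-0.1,0,-0.2],[0,0,-0.1,0,-0.2]])

```text
time: 13.85
tool_pos: [0.5628, -0.2576, 0.049]
tool_rot: [3.14, -0.001, 0.406]
contact_force: [2.0, 2.0, 6.9]
opening: 0.0498
grip_force: 45.0
```

```bash
cat > chk.py <<'E'
from h import *
s=readout.observe();p=s["tool_pos"];print(s["time"],p,s["contact_force"],s["opening"],s["grip_force"])
c=cams.calibration("wrist");im=cams.read_camera("wrist");cv2.imwrite("pics/c.png",im)
H,S,V=cv2.split(cv2.cvtColor(im,cv2.COLOR_BGR2HSV));t=np.radians(23.2);u=np.array([np.cos(t),np.sin(t)])
print("pred far top edge row",proj("w",[*(p[:2]+u*.05),p[2]+.0557],c))
x=im[:,322].astype(int).sum(1)//3;print([(r,int(x[r])) for r in range(120,230,3)])
m=((H<8)|(H>172))&(S>140)
for k in cv2.findContours(m.astype(np.uint8),cv2.RETR_EXTERNAL,cv2.CHAIN_APPROX_NONE)[0]:
    if cv2.contourArea(k)>60:print("red",cv2.boundingRect(k),"tip rows expected for nose at z .112, y=45:",proj("w",[.5622+u[0]*.045,-.2573+u[1]*.045,.112],c))
E
python3 chk.py
```

```text
13.85 [ 0.56280373 -0.25758078  0.04895704] [2.04678304 1.97718503 6.88846796] 0.04975591087765878 45.00156283378601
pred far top edge row [[320.95977094 202.18607751]]
[(120, 235), (123, 235), (126, 235), (129, 237), (132, 145), (135, 149), (138, 102), (141, 86), (144, 85), (147, 99), (150, 134), (153, 138), (156, 124), (159, 79), (162, 103), (165, 103), (168, 113), (171, 190), (174, 84), (177, 45), (180, 92), (183, 91), (186, 91), (189, 93), (192, 91), (195, 92), (198, 78), (201, 58), (204, 53), (207, 52), (210, 53), (213, 53), (216, 52), (219, 51), (222, 135), (225, 157), (228, 157)]
red (283, 176, 70, 46) tip rows expected for nose at z .112, y=45: [[319.63030649 218.69112942]]
```

The red catch's nose now reaches row 222 over the blank's end (218.7 expected when shut), so it has snapped. I'll press 1.5 mm more for the other catch, ease up onto the catches and release.

Request:
jog_arm(plan=[[0,0,-0.02,0,-0.2],[0,0,-0.02,0,-0.2],[0,0,-0.02,0,-0.2],[0,0,0.03,0,-0.2],[0,0,0.07,0,-0.2],[0,0,0.07,0,-0.2]])

```text
time: 14.5
tool_pos: [0.5628, -0.2576, 0.0549]
tool_rot: [3.14, -0.001, 0.406]
contact_force: [1.9, 1.2, 6.1]
opening: 0.0497
grip_force: 45.0
```

Request:
jog_arm(plan=[[0,0,0.015,0,-0.2],[0,0,0.025,0,-0.2],[0,0,0.025,0,-0.2]])

```text
time: 14.8
tool_pos: [0.5627, -0.2575, 0.0562]
tool_rot: [3.141, -0.001, 0.406]
contact_force: [3.9, 1.9, 3.8]
opening: 0.0497
grip_force: 45.0
```

The upward force is dropping as the catches take the load at the expected height. Releasing.

Request:
jog_arm(plan=[[0,0,0,0,0.2],[0,0,0,0,0.48],[0,0,0,0,0.48],[0,0,0,0,0.48],[0,0,0.2,0,0.48],[0,0,0.5,0,0.48],[0,0,1,0,0.48],[0,0,1,0,0.48]])

```text
time: 15.6
tool_pos: [0.5647, -0.2592, 0.1416]
tool_rot: [3.133, -0.006, 0.406]
contact_force: [0.3, -0.3, 0.2]
opening: 0.0683
grip_force: 0.0
```

Request:
jog_arm(plan=[[-0.2,-0.1,0.5,0,0.48],[-0.5,-0.2,1,0,0.48],[-1,-0.4,1,0,0.48],[-1,-0.4,1,0,0.48]])

```text
time: 16.0
tool_pos: [0.4788, -0.2911, 0.217]
tool_rot: [3.14, 0.001, 0.403]
contact_force: [0.2, 0.3, -0.7]
opening: 0.0675
grip_force: 0.0
```

Request:
jog_arm(plan=[[0,0,0.5,0,0.48],[0,0,1,0,0.48],[0,0,1,0,0.48],[0,0,1,0,0.48]])

```text
time: 16.4
tool_pos: [0.4824, -0.2895, 0.2959]
tool_rot: [3.141, -0.0, 0.406]
contact_force: [-0.1, 1.1, -0.2]
opening: 0.0679
grip_force: 0.0
```

```bash
python3 - <<'E'
from h import *
s=readout.observe();print(s["time"],s["tool_pos"],s["contact_force"],s["opening"])
c=cams.calibration("wrist");im=cams.read_camera("wrist");cv2.imwrite("pics/fin.png",im)
H,S,V=cv2.split(cv2.cvtColor(im,cv2.COLOR_BGR2HSV));t=np.radians(23.2)
def uv(P):
    P=P[:,:2]*1000-[562.2,-257.3];return P@[np.cos(t),np.sin(t)],P@[-np.sin(t),np.cos(t)]
for n,m,zs in(("red",((H<8)|(H>172))&(S>140),(.112,.139)),("pale",(S<90)&(V>135),(.112,))):
    M=np.zeros_like(H);pts=proj("w",[[.5622+a*np.cos(t)-b*np.sin(t),-.2573+a*np.sin(t)+b*np.cos(t),.112] for a,b in((-.07,-.027),(-.07,.027),(.07,.027),(.07,-.027))],c)
    cv2.fillConvexPoly(M,pts.astype(np.int32),1)
    for k in cv2.findContours((m&(M>0)).astype(np.uint8),cv2.RETR_EXTERNAL,cv2.CHAIN_APPROX_NONE)[0]:
        if cv2.contourArea(k)>60:
            for z in zs:
                u,v=uv(ray("w",k[:,0],z,c));print(n,z,cv2.boundingRect(k),"along",u.min().round(1),u.max().round(1),"across",v.min().round(1),v.max().round(1))
E
```

```text
16.4 [ 0.4824353  -0.28947843  0.29592971] [-0.05726192  1.1144393  -0.19088427] 0.06786905847313279
red 0.112 (312, 178, 21, 20) along -66.0 -45.1 across -9.8 12.4
red 0.139 (312, 178, 21, 20) along -62.4 -43.0 across -9.0 11.6
red 0.112 (311, 63, 24, 26) along 45.9 69.2 across -10.5 12.8
red 0.139 (311, 63, 24, 26) along 41.5 63.2 across -9.6 12.0
pale 0.112 (297, 74, 53, 107) along -47.4 59.0 across -26.6 28.5
pale 0.112 (339, 62, 12, 10) along 61.8 70.1 across -26.7 -15.5
pale 0.112 (296, 61, 11, 8) along 64.5 70.9 across 17.8 28.0
```

Both nose tips sit at ±45.5 mm at mouth height, so both catches are shut over the ends, and the pale face lies between them. The gripper is clear.

```bash
python3 -c "
from cell import ticket;print(ticket.hand_in())"
```

```text
the job is handed in; nothing more can be done
None
```

The beech blank is in the magazine with both red catches measured shut over its ends; I've let go and handed the job in at about 16 s, but the hand-in returned no verdict.

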